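Hang the short tin mug on the telescopic hook

ROBOT

A 6-joint arm with a two-finger parallel gripper is mounted at the origin on the work surface. World frame = base frame: x ahead of the robot, y to its left, z up, the work surface at z = 0. Lengths are in m, angles in rad, forces in N, time in s.
With the tool pointing down it reaches from about 0.375 to 0.9 m from the base axis. Payload 3.1 kg.
Tool frame: the origin (TCP) lies on the centre line of the jaws, within the pads' length; the fingertips stand 19 mm ahead of it and the grasp point (between the pads) is the TCP; z points along the fingers, y is the line along which they close (so a half turn about z gives the same grasp; the last joint's range is limited). The gripper opens to 85 mm and grips with 20 to 120 N. Pads are 22 mm wide; open, the fingers measure 114 mm over their backs; the gripper's body (76 mm by 85 mm) begins 54 mm behind the grasp point. The pads swing forward as they close: fully open they stand 13 mm farther back than shut.
Start: joints at [-1.371, 0.527, 1.433, -0, 1.181, -0.178], TCP at [0.231, -0.581, 0.25] pointing down, gripper open.
Joint ranges: [-3.08, 3.08], [-0.75, 2.2], [0.22, 2.44], [-1.43, 4.57], [0, 2.65], [-2.85, 2.85]. Speed limits (rad/s): [2.79, 2.79, 3.14, 3.14, 3.14, 3.14].

INTERFACE

Orientations are given as a unit quaternion [x, y, z, w].
In Python, from station import manip, cams, sign_off gives the robot as it stands.
- The arm moves only by the tool carry_out, never from a script. Its argument "targets" is a list that holds one entry, the list of rows, each a list of 7 numbers: the shift along the tool's x, y, z in cm, then the turn, a rotation vector about the tool's x, y, z in degrees, then the finger opening in cm, from 0 to 8.54. A call has 1 to 12 rows; each row is the pose to reach, as a shift and turn from the pose commanded when the call began, along the tool's axes at that moment; what a row does not reach only later rows make up. A row lasts 1/12 s, in which the tool goes at most 41.7 mm and 7.16 degrees, less where a joint would pass 70% of its speed; a pose out of reach is approached as far as the arm can. A call with a gripper value outside its range is refused whole. The fingers move at their own pace and stop on an object; "force" is the grip in N (left out, the last holds). Time passes only in rows, so rows that repeat a pose let the fingers close. It gives the time, the measured TCP pose, the force, the opening and the grip force at its end, in the units of the state.
- manip.sense(): the state, without advancing time (a new reading comes with each control period).
- cams.snapshot(name): name is "side" or "top" or "wrist"; returns the picture (384x512x3 uint8, red, green, blue); there is no depth.
- cams.camera_info(name): a dict with "K" (3x3 intrinsics, pixels), "T" (4x4, takes a point from camera to world coordinates). Camera axes: x right, y down, z forward; pixel columns grow to the right and rows downward; lengths in m; the calibration is good to about 2 mm. A picture is of the moment at which its call begins: read the wrist's pose just before it. camera_info takes no time and is no camera call; for the wrist camera it gives the pose at the moment of the call.
- sign_off(): hands the job in; it is judged then, once.
The state is a dict: "t": time; "q": joint angles; "qd": joint speeds; "tau": joint torques, N m; "tcp_pos": TCP position; "tool_rot": TCP orientation; "force": force on the tool from outside, world axes, zero at the start; "ft_torque": the same for the moment, N m; "finger_gap": opening from 0.0 (shut) to 1.0 (fully open); "gripper_force": force on a finger pad.
Only numpy, scipy, OpenCV 4.12 (cv2) and the standard library are available. Lean on these libraries where they do the work, as an engineer would, in place of code of your own. Each camera call takes 0.05 s, during which the arm holds its last target. There are 200 camera calls.

TASK

Hang the shorter of the two tin mugs by its handle on the hook of the stand: the hook goes through the handle, and the mug is let go and left hanging there, still and clear of the bar. The stand is telescopic and was left at some height or other, so feel for (or look at) how high the hook is. Leave the taller mug, kettle, jar, tray and dish where they are.

Things in the scene. Friction and masses are not known exactly. Their poses are not given: they have to be found in the camera images.
- short_mug: The mug to hang: bare tin, upright cylinder 66 mm across, 85 mm tall, open top, wall 2.5 mm, about 150 g. Origin: centre of its underside; z up along its axis. A D-shaped handle of 9 mm round bar stands out at its +y side, to 70.5 mm from the axis. The hole in the handle runs along the mug's x.
- short_mug_loop (a point): Centre of the hole in the short mug's handle, at 0, 47, 45 mm in the mug's frame; axes as the mug's. The hole is clear from y = 33 to 61.5 mm and from z = 26.5 to 63.5 mm of the mug's frame.
- stand: Dark steel stand, fixed to the bar: round foot 120 mm across, 14 mm thick; upright tube 22 mm across up to a black collar (28 mm across, top at 142 mm) with a thumb screw at its back (+x). From the collar rises a 13 mm rod with one hook at its top; nothing is higher than the hook. The rod is clamped. Origin: centre of the foot's underside; z up, hook along -x.
- below_hook (a point): Point on the bar top below the middle of the hook's level part (stand frame -75, 0, 0 mm; axes as the stand's). The hook, two joined parallel 6 mm wires (16 mm wide in all), falls 12 mm from the rod to stand x = -55, is level to -95, then turns up 14 mm to its tip at -109 mm. Its height is not reported: the level part's centre line is 170 to 235 mm above the bar top.
- tall_mug: Bystander: bare tin mug 66 mm in diameter, 120 mm tall, with a handle at its +y side reaching 70.5 mm from its axis. Origin: centre of its underside. The two mugs may stand in either place.
- kettle: Bystander: red kettle, 160 mm in diameter, about 155 mm tall with lid, thumb lever, spout (its -x) and handle (its +x, to 123 mm). Origin: centre of its underside.
- jar: Bystander: empty glass storage jar, 100 mm in diameter, 205 mm tall. Origin: centre of its underside.
- tray: Bystander: wooden tray 160 x 240 mm, 25 mm high. Origin: centre of its underside.
- dish: Bystander: ceramic dish 100 mm across, 32 mm high, standing on the tray. Origin: centre of its underside.
Mind the look-alikes: they are no part of the job. There is more than one size of the stand; the job needs the largest.

How it is judged:
At the end, for the whole second after the job is handed in: The stand bears the short mug (over 0.4 N); its handle-hole centre is over 120 mm above the bar, 5 to 115 mm out from the stand's axis along the hook, within 25 mm of the hook's line sideways, hole axis within 0.6 rad of the hook; mug at rest (under 0.05 m/s, 0.8 rad/s) (contact force between short_mug and stand above 0.4 N and height (world z) of short_mug_loop above 0.12 m and x of short_mug_loop in the frame of stand between -0.115 and -0.005 m and y of short_mug_loop in the frame of stand between -0.025 and 0.025 m and angle between the x axis of short_mug and the x axis of stand, either way round below 0.6 rad and linear speed of short_mug below 0.05 m/s and angular speed of short_mug below 0.8 rad/s); the robot touches nothing.
It fails at once if the taller mug is moved more than 25 mm (distance of tall_mug from where it was at the start of the episode above 0.025 m).
It fails at once if the kettle is moved more than 25 mm (distance of kettle from where it was at the start of the episode above 0.025 m).
It fails at once if the glass jar is moved more than 25 mm (distance of jar from where it was at the start of the episode above 0.025 m).
It fails at once if the wooden tray is moved more than 25 mm (distance of tray from where it was at the start of the episode above 0.025 m).
It fails at once if the dish is moved more than 25 mm (distance of dish from where it was at the start of the episode above 0.025 m).
It also fails if it takes over 64 s, if anything falls off the work surface, if the arm or the gripper's body presses on something with over 40 N, if the wrist force passes 120 N, or if a joint passes its speed limit or range.

## Working session

There is one attempt and no reset: what is moved stays moved. The work goes in short steps, Python scripts to look and compute and a tool call to move; the robot and the scene stay as the last step left them, time stands still between calls to the robot, and variables do not carry over. Pictures are saved under pics/ and viewed, at most 13 in all, crops included, and the job is handed in when it is done.

Besides the shell and the picture viewer there is one more tool, called after ">>>" in YAML: its name, and indented under it one key for each argument. carry_out: Moves the arm, as the interface text tells. Its arguments: {"type":"object","properties":{"targets":{"type":"array"},"force":{"type":"number"}},"required":["targets"]}

```bash
mkdir -p pics; python3 - <<'E'
from station import manip,cams
import cv2,numpy as np
s=manip.sense();print(s)
for n in("side","top"):
    im=cams.snapshot(n);cv2.imwrite(f"pics/{n}0.png",im[:,:,::-1]);c=cams.camera_info(n);print(n,np.round(c["K"],1).tolist(),np.round(c["T"],4).tolist())
E
```

```text
{'t': 0.0, 'q': array([-1.37147251e+00,  5.28471092e-01,  1.43391120e+00,  1.87234368e-05,
        1.18138269e+00, -1.78480393e-01]), 'qd': array([-1.94049652e-03, -6.93939151e-04, -3.79490303e-04, -9.34386702e-05,
       -1.00783674e-03,  8.27591358e-04]), 'tau': array([ 7.71147261e-04, -4.42341328e+01, -1.78023344e+01, -2.12710752e-04,
        8.49362084e-03,  5.07472731e-07]), 'tcp_pos': array([ 0.23045783, -0.58023383,  0.24932771]), 'tool_rot': array([ 9.82211081e-01,  1.87777031e-01, -2.66300492e-06, -1.08619641e-03]), 'force': array([-0.10926077, -0.1564195 ,  0.67433771]), 'ft_torque': array([-0.01926011, -0.00858675, -0.04298577]), 'gripper_force': 0.0, 'finger_gap': 0.9994683186185973}
side [[381.4, 0.0, 247.2], [0.0, 381.4, 193.0], [0.0, 0.0, 1.0]] [[-0.9826, -0.105, 0.1531, 0.357], [-0.1853, 0.5116, -0.839, 1.122], [0.0098, -0.8528, -0.5222, 0.7738], [0.0, 0.0, 0.0, 1.0]]
top [[415.4, 0.0, 262.3], [0.0, 415.4, 191.6], [0.0, 0.0, 1.0]] [[0.0153, -0.9994, 0.0318, 0.5046], [-0.9999, -0.0153, -0.0008, -0.0296], [0.0013, -0.0318, -0.9995, 1.3646], [0.0, 0.0, 0.0, 1.0]]
```

View pics/side0.png

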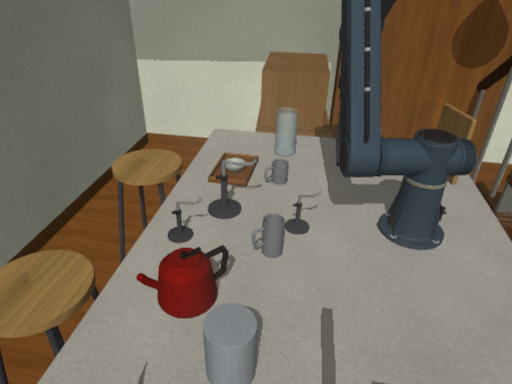

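View pics/top0.png

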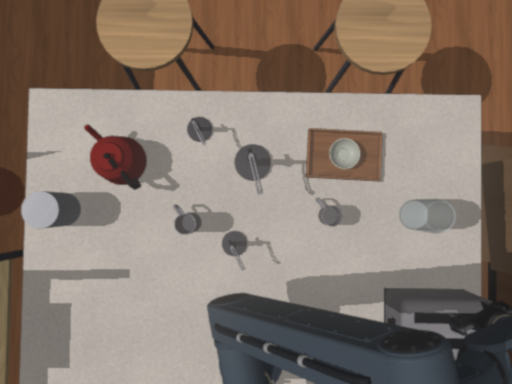

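The side view shows two mugs, at about (280,172) and (273,236), and three stands, with feet at (224,208) large, (180,235) small and (297,226) small. In the top view the mugs are at (330,215) and (187,223) and the large stand is at (253,162). The other grey cylinders are the glass jar at (425,214) and a grey canister at (45,210). I'll check the candidates in close crops.

```bash
cat > h.py <<'E'
from station import manip,cams
import cv2,numpy as np
from scipy.spatial.transform import Rotation as R
def ray(n,u,v,c=None):
    c=c or cams.camera_info(n);T=np.array(c["T"]);d=T[:3,:3]@np.linalg.inv(c["K"])@[u,v,1];return T[:3,3],d
def onz(n,u,v,z,c=None):
    o,d=ray(n,u,v,c);return o+d*(z-o[2])/d[2]
def proj(n,p,c=None):
    c=c or cams.camera_info(n);q=np.linalg.inv(c["T"])@np.r_[p,1];q=np.array(c["K"])@q[:3];return q[:2]/q[2]
def tri(n1,a,n2,b):
    o1,d1=ray(n1,*a);o2,d2=ray(n2,*b)
    t=np.linalg.lstsq(np.c_[d1,-d2],o2-o1,rcond=None)[0];p,q=o1+d1*t[0],o2+d2*t[1];return (p+q)/2,np.linalg.norm(p-q)
E
python3 - <<'E'
from h import *
s=cv2.imread("pics/side0.png");t=cv2.imread("pics/top0.png")
a=cv2.resize(s[140:270,160:325],None,fx=4,fy=4,interpolation=3)   # 660x520
cv2.imwrite("pics/c1.png",a)
b=cv2.resize(t[110:265,165:365],None,fx=3.8,fy=3.8,interpolation=3) # 760x589
cv2.imwrite("pics/c2.png",b)
E
```

```text
(no output)
```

View pics/c1.png

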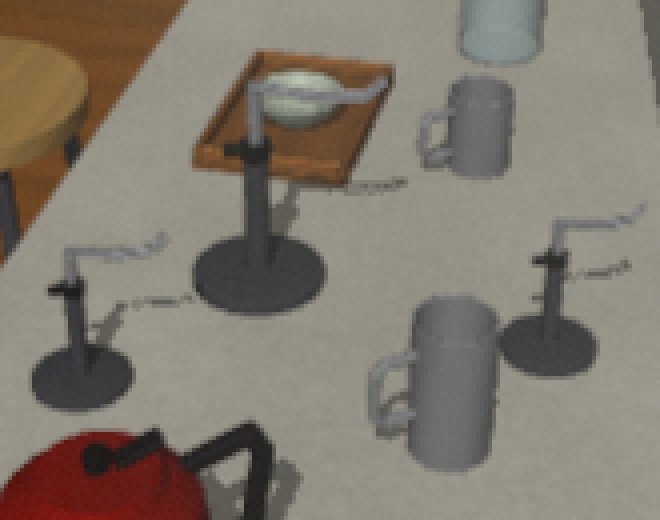

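View pics/c2.png

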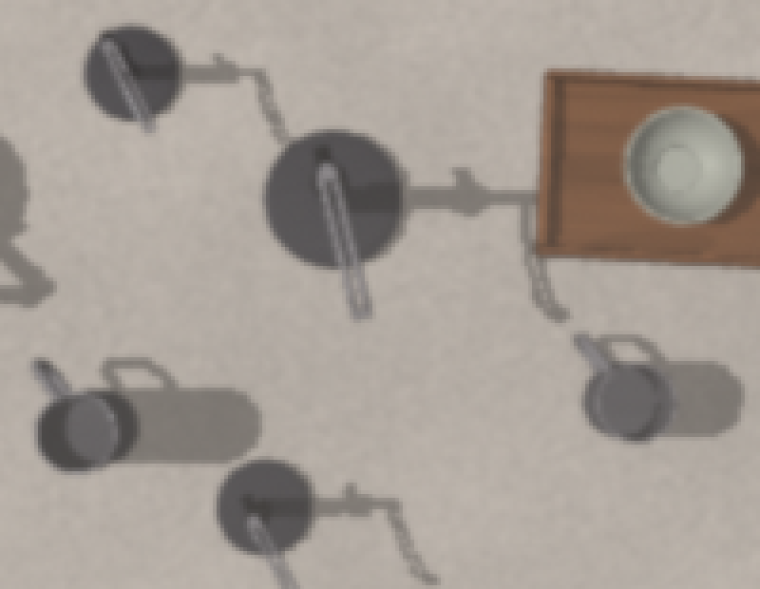

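In the crops the mug at side (280,172) / top (329,216) is the short one: its body is about 1.3 times as tall as wide, against about 1.9 for the other. The largest stand has its foot at top (253,162), its rod top at side (223,161) and its hook tip at side (256,160.5). Next I'll measure these.

```bash
python3 - <<'E'
from h import *
np.set_printoptions(precision=4,suppress=True)
S=lambda x,y:(160+x/4-.4,140+y/4-.4); T=lambda x,y:(165+x/3.8-.4,110+y/3.8-.4)
print("foot",onz("top",*T(334,199),.014))
print("tip",tri("side",S(387,80),"top",T(361,316)))
print("rodtop",tri("side",S(253,83),"top",T(324,163)))
t=cv2.imread("pics/top0.png");g=cv2.cvtColor(t,6)
print("rim",onz("top",*T(628,402),.085),"bodytop view base", onz("top",*T(628,402),.0))
print("handle end",onz("top",*T(579,338),.06))
# side bottom of mug, left/right edges
for p in [(448,172),(511,172),(480,178)]: print("base edge",onz("side",*S(*p),0))
for p in [(450,85),(513,88)]: print("rim edge",onz("side",*S(*p),.085))
print(onz("side",*S(424,140),.045))
for n,p in [("dish",(684,165)),]: print(n,onz("top",*T(*p),.04))
print("trayL",onz("top",*T(545,75),.025),onz("top",*T(535,250),.025))
print("tall",onz("top",*T(92,428),.12))
print("stand3",onz("top",*T(266,506),.014))
c=cams.camera_info("wrist");s=manip.sense()
M=R.from_quat(s["tool_rot"]).as_matrix();Tc=np.array(c["T"]);print("wristcam in tool",M.T@(Tc[:3,3]-s["tcp_pos"]),M.T@Tc[:3,:3]);print(M)
E
```

```text
foot [0.6438 0.0028 0.014 ]
tip (array([ 0.5371, -0.0231,  0.1973]), np.float64(0.002680140497896037))
rodtop (array([0.6484, 0.0057, 0.1975]), np.float64(0.006444684811578903))
rim [ 0.4753 -0.2396  0.085 ] bodytop view base [ 0.4734 -0.2535  0.    ]
handle end [ 0.527  -0.2026  0.06  ]
base edge [ 0.5015 -0.2213  0.    ]
base edge [ 0.4386 -0.2343  0.    ]
base edge [ 0.4682 -0.2157  0.    ]
rim edge [ 0.5068 -0.2482  0.085 ]
rim edge [ 0.444  -0.2545  0.085 ]
[ 0.5249 -0.2017  0.045 ]
dish [ 0.6744 -0.2921  0.04  ]
trayL [ 0.7515 -0.1758  0.025 ] [ 0.6018 -0.169   0.025 ]
tall [0.4493 0.1878 0.12  ]
stand3 [0.3804 0.0566 0.014 ]
wristcam in tool [ 0.0793  0.001  -0.1232] [[ 0.0007 -0.9527 -0.304 ]
 [ 1.      0.0008 -0.0004]
 [ 0.0007 -0.304   0.9527]]
[[ 0.9295  0.3689 -0.0004]
 [ 0.3689 -0.9295  0.0019]
 [ 0.0004 -0.0019 -1.    ]]
```

>>> carry_out:
  targets:
    - [[8,-5,-2,0,0,-4,8.54],[16,-10,-2,0,0,-8,8.54],[24,-15,-2,0,0,-12,8.54],[32,-20,0,0,0,-15,8.54],[35,-22.5,2,0,0,-15,8.54],[35,-22.5,5,0,0,-15,8.54],[35,-22.5,5,0,0,-15,8.54],[35,-22.5,5,0,0,-15,8.54],[35,-22.5,5,0,0,-15,8.54],[35,-22.5,5,0,0,-15,8.54],[35,-22.5,5,0,0,-15,8.54],[35,-22.5,5,0,0,-15,8.54]]

```text
t: 1.1
tcp_pos: [0.4733, -0.2396, 0.1991]
tool_rot: [0.949, 0.317, -0.001, -0.001]
force: [-0.8, -1.6, -0.3]
finger_gap: 1.0
gripper_force: 0.0
```

```bash
python3 - <<'E'
from h import *
import pickle
s=manip.sense();c=cams.camera_info("wrist");print(s["t"],s["tcp_pos"],R.from_quat(s["tool_rot"]).as_matrix()[:,0])
im=cams.snapshot("wrist");cv2.imwrite("pics/w1.png",im[:,:,::-1]);pickle.dump(c,open("w1.pkl","wb"))
E
```

```text
1.1 [ 0.47330025 -0.23959006  0.19913274] [ 7.99375292e-01  6.00831786e-01 -5.54108270e-04]
```

View pics/w1.png

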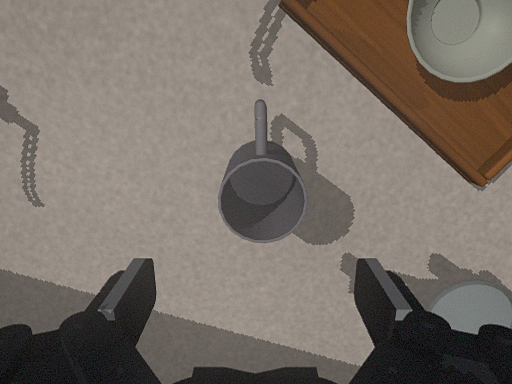

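The wrist view shows the short mug with its rim circle centred at about (262,200) and its handle pointing up the image, from (261,150) to (261,100).

```bash
python3 - <<'E'
from h import *
import pickle
c=pickle.load(open("w1.pkl","rb"));s=manip.sense()
p=onz("w",262.5,200.5,.085,c);print("rim",p)
for u in(219,306):print(onz("w",u,200.5,.085,c))
for v in (159,242):print(onz("w",262,v,.085,c))
h=onz("w",260.5,105,.067,c);d=h-p;print("handle",h,np.degrees(np.arctan2(d[1],d[0])),np.linalg.norm(d[:2]))
M=R.from_quat(s["tool_rot"]).as_matrix();print("shift cm",100*M.T@(np.r_[p[:2],.058]-s["tcp_pos"]),"toolx deg",np.degrees(np.arctan2(M[1,0],M[0,0])))
E
```

```text
rim [ 0.47633305 -0.24558515  0.085     ]
[ 0.45730465 -0.22036837  0.085     ]
[ 0.49534361 -0.2707783   0.085     ]
[ 0.50045384 -0.22672644  0.085     ]
[ 0.44981852 -0.26535708  0.085     ]
handle [ 0.52828778 -0.20451732  0.067     ] 38.32475105874727 0.06622583378140362
shift cm [ 0.04031024  0.53044034 14.17859175] toolx deg 36.82754292576066
```

>>> carry_out:
  targets:
    - [[0,0.5,4,0,0,-1.5,8.54],[0,0.5,8,0,0,-1.5,8.54],[0,0.5,12,0,0,-1.5,8.54],[0,0.5,14.1,0,0,-1.5,8.54],[0,0.5,14.1,0,0,-1.5,8.54],[0,0.5,14.1,0,0,-1.5,8.54],[0,0.5,14.1,0,0,-1.5,6],[0,0.5,14.1,0,0,-1.5,5],[0,0.5,14.1,0,0,-1.5,5],[0,0.5,14.1,0,0,-1.5,5],[0,0.5,14.1,0,0,-1.5,5],[0,0.5,14.1,0,0,-1.5,5]]
  force: 40

```text
t: 2.15
tcp_pos: [0.477, -0.248, 0.0615]
tool_rot: [0.945, 0.327, 0.001, 0.002]
force: [-1.4, -1.6, 7.4]
finger_gap: 0.745
gripper_force: 44.9
```

>>> carry_out:
  targets:
    - [[0,0,-3,0,0,0,5],[0,0,-7,0,0,-4,5],[0,0,-11,0,0,-10,5],[0,0,-15,0,0,-17,5],[2,-2,-18,0,0,-24,5],[4,-4,-20,0,0,-31,5],[6,-6,-20,0,0,-38,5],[8,-8,-20,0,0,-45,5],[10,-10,-20,0,0,-52,5],[11.4,-11.8,-20,0,0,-59,5],[11.4,-11.8,-20,0,0,-66,5],[11.4,-11.8,-20,0,0,-66,5]]

```text
t: 3.15
tcp_pos: [0.4922, -0.0817, 0.2601]
tool_rot: [0.613, 0.79, 0.0, 0.0]
force: [0.1, -0.2, -1.1]
finger_gap: 0.752
gripper_force: 45.0
```

```bash
python3 - <<'E'
from h import *
import pickle
s=manip.sense();c=cams.camera_info("wrist");M=R.from_quat(s["tool_rot"]).as_matrix();print(s["t"],s["tcp_pos"],np.degrees(np.arctan2(M[1,0],M[0,0])),s["force"],s["finger_gap"])
w=cams.snapshot("wrist")[:,:,::-1];cv2.imwrite("pics/w2.png",w);pickle.dump(c,open("w2.pkl","wb"))
si=cams.snapshot("side")[:,:,::-1];cv2.imwrite("pics/s2.png",si)
a=cv2.resize(si[70:230,190:350],(384,384),interpolation=3)
cv2.imwrite("pics/m2.png",np.hstack([cv2.resize(w,(416,312)),a[:312]]))
E
```

```text
3.15 [ 0.49221848 -0.08173222  0.26005021] 104.43723999356928 [ 0.08043676 -0.2103413  -1.1041338 ] 0.7516061380447323
```

View pics/m2.png

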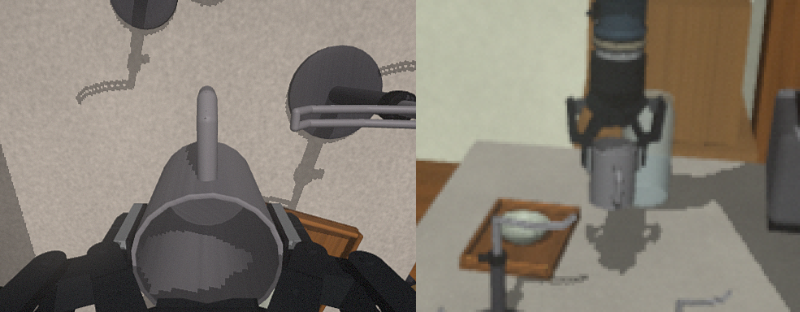

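The wrist view shows the hook's pair of wires level in the picture, with the tip at about full-resolution (362,143). The handle's outer end is at about (254,110). The mug is held straight.

```bash
python3 - <<'E'
import cv2,numpy as np
w=cv2.imread("pics/w2.png")[100:185,335:512];s=cv2.imread("pics/side0.png")[150:190,215:265]
a=cv2.resize(w,None,fx=4.5,fy=4.5,interpolation=0);b=cv2.resize(s,None,fx=5,fy=5,interpolation=0)
o=np.zeros((a.shape[0]+200,a.shape[1],3),np.uint8);o[:a.shape[0]]=a;o[a.shape[0]:,:250]=b;print(o.shape,a.shape);cv2.imwrite("pics/c3.png",o)
E
```

```text
(582, 796, 3) (382, 796, 3)
```

View pics/c3.png

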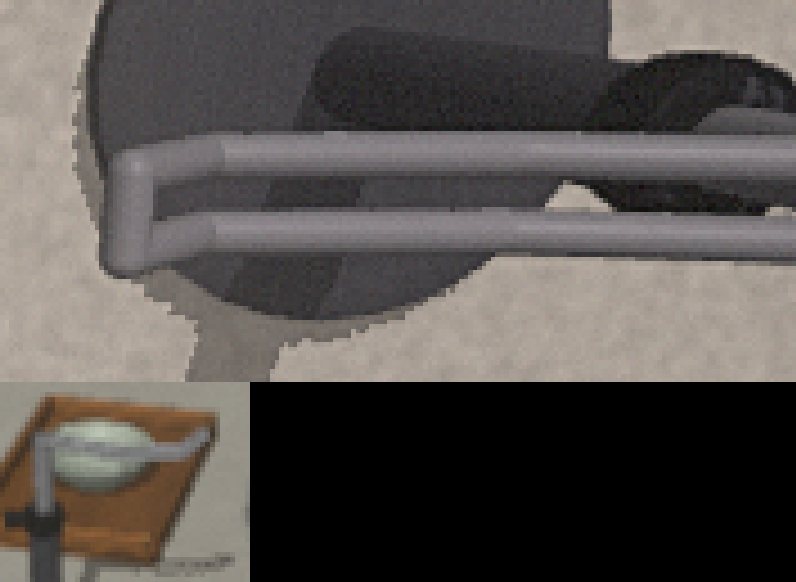

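```bash
python3 - <<'E'
from h import *
import pickle
np.set_printoptions(precision=4,suppress=True)
cw=pickle.load(open("w2.pkl","rb"));cs=cams.camera_info("side");f=cw["K"][0][0]
cams.camera_info=lambda n:{"w":cw,"side":cs}[n]
W=lambda x,y:(335+x/4.5-.4,100+y/4.5-.4);S=lambda x,y:(215+x/5-.4,150+(y-382)/5-.4)
tip=tri("w",W(128,212),"side",S(210,431));bend=tri("w",W(216,193),"side",S(180,456))
print(tip,bend)
for z in(.175,.18,.185,.19): 
  a,b=onz("w",*W(216,193),z),onz("w",*W(796,200),z);d=a-b;print(z,a,b,np.degrees(np.arctan2(d[1],d[0])), "wirewidth",np.linalg.norm(onz("w",*W(400,133),z)-onz("w",*W(400,253),z)))
for z in(.19,.195,.2):print("tip",z,onz("w",*W(128,212),z),"w",np.linalg.norm(onz("w",*W(132,148),z)-onz("w",*W(125,277),z)))
# handle
print("handle",onz("w",254,112,.26-.0615+.066))
E
```

```text
(array([ 0.5367, -0.0228,  0.199 ]), np.float64(0.0038832181344747325)) (array([ 0.5552, -0.0193,  0.1794]), np.float64(0.001438757517457697))
0.175 [ 0.5577 -0.0196  0.175 ] [ 0.6338 -0.001   0.175 ] -166.22974182374446 wirewidth 0.016335222403696274
0.18 [ 0.5557 -0.0193  0.18  ] [ 0.6299 -0.0011  0.18  ] -166.22974182374446 wirewidth 0.01594300733148454
0.185 [ 0.5537 -0.019   0.185 ] [ 0.6261 -0.0012  0.185 ] -166.22974182374446 wirewidth 0.015550792259272812
0.19 [ 0.5517 -0.0187  0.19  ] [ 0.6223 -0.0014  0.19  ] -166.22974182374446 wirewidth 0.01515857718706113
tip 0.19 [ 0.5419 -0.0236  0.19  ] w 0.016250986540796906
tip 0.195 [ 0.5402 -0.0232  0.195 ] w 0.015830506321515482
tip 0.2 [ 0.5384 -0.0228  0.2   ] w 0.015410026102234036
handle [ 0.4763 -0.0152  0.2645]
```

>>> carry_out:
  targets:
    - [[0,0,3,0,0,0,5],[-0.1,0,5.4,0,0,0.5,5],[-0.1,0,5.4,0,0,0.5,5],[-0.1,2,5.4,0,0,0.5,5],[-0.2,4,5.4,0,0,0.5,5],[-0.2,4.5,5.4,0,0,0.5,5],[-0.2,4.5,5.4,0,0,0.5,5],[-0.2,4.5,5.4,0,0,0.5,5]]

```text
t: 3.92
tcp_pos: [0.5364, -0.0747, 0.2058]
tool_rot: [0.618, 0.786, -0.0, -0.0]
force: [-1.4, -0.2, -1.4]
finger_gap: 0.747
gripper_force: 44.9
```

```bash
python3 - <<'E'
from h import *
s=manip.sense();print(s["tcp_pos"],s["force"])
w=cams.snapshot("wrist")[:,:,::-1]
si=cams.snapshot("side")[:,:,::-1];cv2.imwrite("pics/s3.png",si)
a=cv2.resize(w[60:210,200:400],(400,300),interpolation=3);b=cv2.resize(si[120:220,200:333],(399,300),interpolation=3)
cv2.imwrite("pics/m3.png",np.hstack([a,b]))
E
```

```text
[ 0.53635458 -0.07470672  0.2057919 ] [-1.43465611 -0.23428857 -1.43560654]
```

View pics/m3.png

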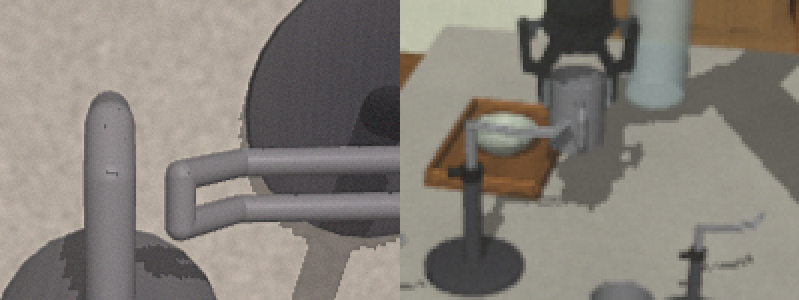

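The hook tip sits at about (180,200) in the wrist crop. It is level with the handle's hole and just short of it. In the side crop the tip is at the handle's height.

>>> carry_out:
  targets:
    - [[0,0.5,0,0,0,0,5],[0,1,0,0,0,0,5],[0,1.5,0,0,0,0,5],[0,2,0,0,0,0,5],[0,2.4,0,0,0,0,5],[0,2.4,0,0,0,0,5]]

```text
t: 4.52
tcp_pos: [0.5612, -0.0686, 0.2053]
tool_rot: [0.618, 0.786, 0.0, 0.001]
force: [-0.3, -0.3, -0.5]
finger_gap: 0.748
gripper_force: 44.9
```

>>> carry_out:
  targets:
    - [[0,0.5,0,0,0,0,5],[0,1,0,0,0,0,5],[0,1.5,0,0,0,0,5],[0,2,0,0,0,0,5],[0,2.3,0,0,0,0,5],[0,2.3,0,0,0,0,5],[0,2.3,0.5,0,0,0,5],[0,2.3,1.0,0,0,0,5],[0,2.3,1.5,0,0,0,5],[0,2.3,1.8,0,0,0,5],[0,2.3,1.8,0,0,0,5]]

```text
t: 5.43
tcp_pos: [0.5815, -0.0632, 0.1861]
tool_rot: [0.618, 0.786, -0.0, -0.001]
force: [0.0, 0.2, -1.4]
finger_gap: 0.749
gripper_force: 44.9
```

```bash
python3 - <<'E'
from h import *
s=manip.sense();print(s["tcp_pos"],s["force"],s["ft_torque"])
w=cams.snapshot("wrist")[:,:,::-1]
si=cams.snapshot("side")[:,:,::-1]
a=cv2.resize(w[60:210,200:400],(400,300),interpolation=3);b=cv2.resize(si[120:220,200:333],(399,300),interpolation=3)
cv2.imwrite("pics/m4.png",np.hstack([a,b]))
E
```

```text
[ 0.5815376  -0.06315986  0.18608283] [ 0.0358486   0.22526048 -1.41668814] [-0.01408262 -0.0042063  -0.01855009]
```

View pics/m4.png

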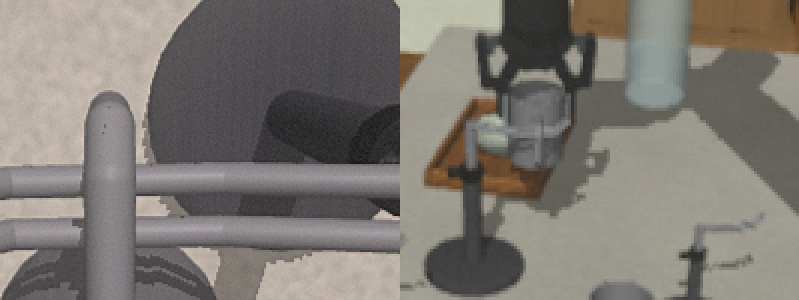

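The hook passes through the handle, with both wires crossing under the handle's top bar at about (110,205) in the wrist crop. Next I'll tilt the mug gently towards its hanging pose before letting go.

>>> carry_out:
  targets:
    - [[-0.1,0,0.6,0,7.5,0,5],[-0.1,0,0.6,0,7.5,0,5],[-0.2,0,1.1,0,15,0,5],[-0.2,0,1.1,0,15,0,5],[-0.2,0,1.7,0,22.5,0,5],[-0.2,0,1.7,0,22.5,0,5]]

```text
t: 6.03
tcp_pos: [0.5826, -0.0657, 0.1693]
tool_rot: [0.608, 0.769, 0.121, -0.155]
force: [-1.3, 5.7, -2.0]
finger_gap: 0.747
gripper_force: 45.0
```

>>> carry_out:
  targets:
    - [[0.15,0,0,0,0,0,5],[0.2,0,0,0,0,0,5],[0.15,0,0.4,0,5.5,0,5],[0.1,0,0.9,0,11,0,5],[0.1,0,0.9,0,11,0,5],[0.1,0,0.9,0,11,0,5]]

```text
t: 6.53
tcp_pos: [0.5817, -0.0614, 0.1618]
tool_rot: [0.593, 0.753, 0.176, -0.225]
force: [0.3, 0.0, -0.7]
finger_gap: 0.748
gripper_force: 45.1
```

>>> carry_out:
  targets:
    - [[0,0,0.4,0,5.5,0,5],[-0.1,0,0.85,0,11,0,5],[-0.1,0,0.85,0,11,0,5],[-0.1,0,0.85,0,11,0,5]]

```text
t: 6.87
tcp_pos: [0.5807, -0.0571, 0.1544]
tool_rot: [0.573, 0.728, 0.232, -0.297]
force: [-0.0, -0.5, -0.4]
finger_gap: 0.746
gripper_force: 45.1
```

```bash
python3 - <<'E'
from h import *
s=manip.sense();print(s["tcp_pos"],s["force"],s["ft_torque"],s["q"])
w=cams.snapshot("wrist")[:,:,::-1]
si=cams.snapshot("side")[:,:,::-1]
a=cv2.resize(w[60:210,200:400],(400,300),interpolation=3);b=cv2.resize(si[120:220,200:333],(399,300),interpolation=3)
cv2.imwrite("pics/m5.png",np.hstack([a,b]))
E
```

```text
[ 0.58070239 -0.05709028  0.15441404] [-0.01093863 -0.47919761 -0.41878361] [-0.43105865 -0.14551647  0.01227376] [-0.53887168  0.80320671  1.42351026  0.52071393  1.523009   -0.96849326]
```

View pics/m5.png

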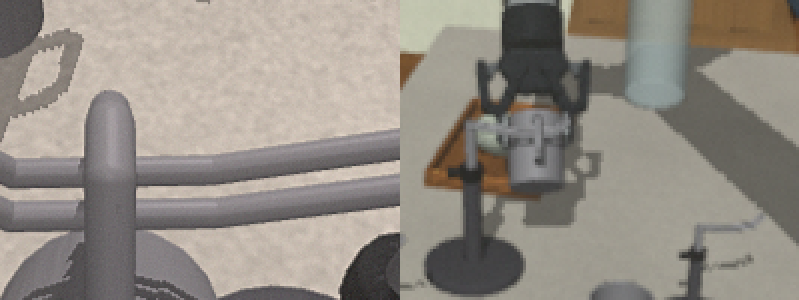

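The mug is tilted about 44° with the hook still through the handle and no contact force. I'll open the gripper and let it hang.

>>> carry_out:
  targets:
    - [[0,0,0,0,0,0,7],[0,0,0,0,0,0,7.6],[0,0,0,0,0,0,8.2],[0,0,0,0,0,0,8.54],[0,0,0,0,0,0,8.54],[0,0,0,0,0,0,8.54],[0,0,0,0,0,0,8.54],[0,0,0,0,0,0,8.54]]
  force: 20

```text
t: 7.63
tcp_pos: [0.581, -0.0573, 0.1547]
tool_rot: [0.572, 0.728, 0.234, -0.298]
force: [0.1, 0.3, 0.4]
finger_gap: 0.999
gripper_force: 0.0
```

>>> carry_out:
  targets:
    - [[0,0,-2,0,0,0,8.54],[0,0,-4,0,0,0,8.54],[0,0,-6,0,0,0,8.54],[0,0,-9,0,0,0,8.54],[0,0,-12,0,0,0,8.54],[0,0,-12,0,0,0,8.54],[0,0,-12,0,0,0,8.54],[0,0,-12,0,0,0,8.54],[0,0,-12,0,0,0,8.54],[0,0,-12,0,0,0,8.54],[0,0,-12,0,0,0,8.54],[0,0,-12,0,0,0,8.54]]

```text
t: 8.63
tcp_pos: [0.6005, -0.1382, 0.2397]
tool_rot: [0.572, 0.727, 0.234, -0.299]
force: [0.9, -0.2, -0.6]
finger_gap: 1.002
gripper_force: 0.0
```

```bash
python3 - <<'E'
from h import *
s=manip.sense();print(s["t"],s["tcp_pos"],s["force"],s["finger_gap"])
f=[cams.snapshot("side")[:,:,::-1].astype(int) for _ in range(21)]
r=(slice(120,240),slice(190,340))
print([int((abs(f[i+2][r]-f[i][r]).max(2)>40).sum()) for i in range(0,19,2)], int((abs(f[-1][r]-f[0][r]).max(2)>40).sum()))
w=cams.snapshot("wrist")[:,:,::-1]
b=cv2.resize(f[-1][120:220,200:333].astype(np.uint8),(399,300),interpolation=3)
cv2.imwrite("pics/m6.png",np.hstack([cv2.resize(w,(400,300)),b]))
E
```

```text
8.6333 [ 0.60049436 -0.13816641  0.23974475] [ 0.8790926  -0.23205521 -0.55747978] 1.0024910308150874
[1, 0, 0, 0, 0, 0, 0, 0, 0, 0] 3
```

View pics/m6.png

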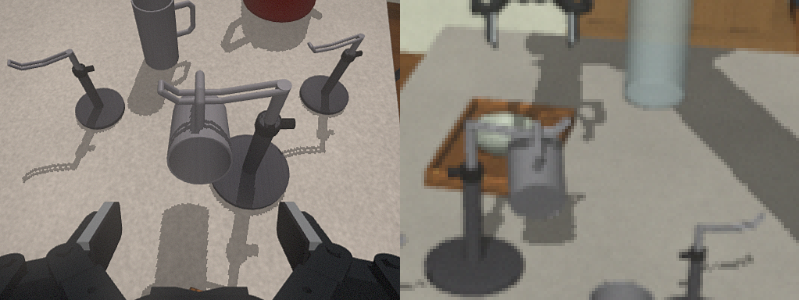

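The picture shows the mug hanging on the hook at wrist (200,130), clear of the bar and the gripper. I'll let it settle, check that it is still, then hand in.

>>> carry_out:
  targets:
    - [[0,0,-2,0,0,0,8.54],[0,0,-2,0,0,0,8.54],[0,0,-2,0,0,0,8.54],[0,0,-2,0,0,0,8.54],[0,0,-2,0,0,0,8.54],[0,0,-2,0,0,0,8.54],[0,0,-2,0,0,0,8.54],[0,0,-2,0,0,0,8.54],[0,0,-2,0,0,0,8.54],[0,0,-2,0,0,0,8.54],[0,0,-2,0,0,0,8.54],[0,0,-2,0,0,0,8.54]]

```text
t: 10.73
tcp_pos: [0.6041, -0.1526, 0.2546]
tool_rot: [0.572, 0.728, 0.234, -0.298]
force: [-0.1, -0.8, 0.1]
finger_gap: 0.997
gripper_force: 0.0
```

```bash
python3 - <<'E'
from h import *
from station import sign_off
f=[cv2.GaussianBlur(cams.snapshot("wrist"),(0,0),1.5).astype(int)[80:260,190:320] for _ in range(21)]
d=[int((abs(f[i+4]-f[i]).max(2)>15).sum()) for i in range(17)];print(d)
if max(d)<60: print(sign_off())
E
```

```text
[0, 0, 0, 0, 0, 0, 0, 0, 0, 0, 0, 0, 0, 0, 0, 0, 0]
the job is handed in; nothing more can be done
None
```

The short mug is hanging by its handle on the largest stand's hook, still and clear of the bar, with the gripper backed away; I handed the job in at about 12 s on the robot's clock, and sign-off returned no verdict.

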